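Tilt the hatch panel in under its frame

ROBOT

A 6-joint arm with a two-finger parallel gripper is mounted at the origin on the work surface; the furniture and walls round the work are solid. World frame = base frame: x ahead of the robot, y to its left, z up, the work surface at z = 0. Lengths are in mm, angles in rad, forces in N, time in s.
With the tool pointing down it reaches from about 350 to 975 mm from the base axis. Payload 7.1 kg.
Tool frame: the origin (TCP) lies on the mounting face of the last link; the fingertips stand 182 mm ahead of it and the grasp point (between the pads) lies 163 mm ahead of it (ctrl.tcp_to_tips is the distance from the TCP to the fingertips, in mm); z points along the fingers, y is the direction in which the jaws open and shut (so a half turn about z gives the same grasp; the last joint's range is limited). The gripper opens to 88 mm and grips with 3 to 60 N. Pads are 20 mm wide; open, the fingers measure 115 mm over their backs; the gripper's body (75 mm by 178 mm) begins 61 mm behind the grasp point.
Start: joints at [-1.343, 0.423, 1.63, -0, 1.089, -0.019], TCP at [152.708, -606.042, 404.675] pointing down, gripper open.
Joint ranges: [-3, 3], [-0.9, 2.11], [0.09, 2.58], [-1.31, 4.45], [0.11, 2.69], [-2.54, 2.54]. Speed limits (rad/s): [2.39, 2.39, 3.01, 3.14, 3.14, 3.14].

INTERFACE

Orientations are given as a rotation vector (axis times angle).
In Python, from workcell import ctrl gives the robot as it stands. The module is installed in compiled form; this text tells all that it offers.
- The arm moves only by the tool send_rows, never from a script. Its argument "commands" is a list of rows, each an object with "translation": the shift along the world's x, y, z normalised to -1 to 1, where 1 is 0.1 m, a list of three; "twist": the turn, a rotation vector about the world's x, y, z normalised to -1 to 1, where 1 is 0.5 rad, a list of three. A call has exactly 10 rows; each row is the pose to reach, as a shift and turn from the pose commanded when the call began; what a row does not reach only later rows make up. A row lasts 1/10 s, in which the tool goes at most 50 mm and 8.59 degrees, less where a joint would pass 70% of its speed; a pose out of reach is approached as far as the arm can. A call with a number of a shift or a turn outside -1 to 1 is refused whole. A call with a gripper value outside its range is refused whole. "grip" is the closure, from -1 (fully open) to 1 (shut), set as the call begins (left out, the last holds). The fingers move at their own pace and stop on an object; the grip force is fixed at half the most. Time passes only in rows, so rows that repeat a pose let the fingers close, or fill a call up. It gives the time, the measured TCP pose, the force and the opening at its end, in the units of the state.
- ctrl.get_obs(): the state, without advancing time (a new reading comes with each control period).
- ctrl.get_image(name): name is "scene" or "top" or "wrist"; returns a dict with "img" (384x512x3 uint8, red, green, blue), "intrinsics" (3x3 intrinsics, pixels), "cam_to_world" (4x4, takes a point from camera to world coordinates). Camera axes: x right, y down, z forward; pixel columns grow to the right and rows downward; lengths in mm; the calibration is good to about 2 mm. A picture is of the moment at which its call begins. There is no depth.
- ctrl.close_job(): hands the job in, once; it reports no verdict.
The state is a dict: "t": time; "qpos": joint angles; "qvel": joint speeds; "joint_torque": joint torques, N m; "ee_pos": TCP position; "orientation": TCP orientation; "ft_force": force on the tool from outside, world axes, zero at the start; "moment": the same for the moment, N m; "width": finger opening in mm.
Only numpy, scipy, OpenCV 4.12 (cv2) and the standard library are available. Lean on these libraries where they do the work, as an engineer would, in place of code of your own. Each camera call takes 0.05 s, during which the arm holds its last target. There are 200 camera calls.

TASK

Refit the steel hatch panel on the blue machine housing: the panel is longer than the opening, so tilt it, slip one end under the lip on the side nearer the robot, push back the orange spring strip there by 10 to 14 mm (never onto its hard end), swing the other end down through the opening, and ease the panel away from you against the far stop, so that it lies flat on the ledges with both ends under the lips. Feel your way and do not force it (keep well under 25 N between panel and housing). Let go of it and leave the other things on the table where they are.

Things in the scene. Friction and masses are not known exactly. Their poses are not given: they have to be found in the camera images.
- panel: Loose dark steel hatch panel 150 (x) x 110 (y) x 6 (z) mm, about 0.3 kg, same both ways round, flat on the table at first. Origin: centre of its underside; z out of the face with the handle. Black handle bar across the middle along y: 12 mm thick (x), 88 mm long (y), 24 to 38 mm above the underside, on round posts at y = -36 and +36 mm.
- housing: Fixed blue machine housing, open on top, 260 (x) x 156 (y) x 68 (z) mm; origin: centre of its underside, on the table; its -x end is nearer the robot. On it an aluminium hatch frame (top at z = 80 mm) is fixed through slotted holes, so it sits up to 15 mm either way along x from nominal; this shift is not reported: feel for it. The frame does not move in use.
- opening (a point): Nominal middle of the frame's opening, at the frame's top (z = 80 mm over the table), on the housing; the true middle is shifted by up to 15 mm along x. Clear opening 138 (x) x 118 (y) mm: x = -69 to +69 from the true middle. The lip at each end (-x, +x) is 4 mm thick, underside at z = 76 mm.
- near_ledge (a point): Nominal top of the -x ledge, z = 62 mm, 78 mm to -x of the opening's middle; shifts with the frame. From the true middle this ledge spans x = -113 to -20 mm. Under the -x lip, the free spring strip's face is at x = -72 mm. Panel goes in -x end first, pushing the strip back at least 10 mm so its +x end passes the +x lip.
- far_stop (a point): Nominal place of the fixed stop's face under the +x lip, 76 mm to +x of the opening's middle, z = 69 mm; shifts with the frame. The +x ledge (top z = 62 mm) spans x = +48 to +88 mm from the true middle. With the panel seated against this stop the spring strip stays pushed back 2 mm.
- strip (a joint): How far (m) the orange spring strip (106 mm wide, 11 mm high) under the -x lip is pushed back toward the housing's -x: 0 free, 0.016 at its hard end; pushing it past 0.0145 spoils it. It takes 3 N to start and about 0.35 N more per mm (8.6 N at the end).
- cup_near: Bystander: round clear cup of orange paste, 104 mm across, 46 mm high. Origin: centre of its underside.
- stamp: Bystander: small hand stamp with red head, 26 x 45 mm, 74 mm high. Origin: centre of its underside.
- marker: Bystander: red and white marker pen, 135 mm long (its y), 16 mm thick, lying. Origin: centre of its underside.

How it is judged (in metres and radians):
On the way:
1. the panel has pushed the spring strip back by more than 8 mm (value of joint strip above 0.008 m and contact force between panel and housing above 2 N), for 0.1 s.
At the end, for the whole second after the job is handed in: Panel at rest and flat (within 1.4 degrees) on the ledges (height within 2.5 mm), in line with the housing (6 degrees), within 20 mm of its centre along x, and over at the far stop with both ends under the lips: the spring strip is left pushed back 0.5 to 4.5 mm (angle between panel's own z axis and vertical below 0.025 rad and z of panel in the frame of housing between 0.0595 and 0.0645 m and x of panel in the frame of housing between -0.02 and 0.02 m and angle between the x axis of panel and the x axis of housing, either way round below 0.1 rad and value of joint strip between 0.0005 and 0.0045 m and linear speed of panel below 0.01 m/s); the robot touches nothing.
It fails at once if the spring strip is pushed back more than 14.5 mm, nearly onto its hard end (value of joint strip above 0.0145 m).
It fails at once if the panel is forced: more than 25 N between panel and housing (contact force between panel and housing above 25 N).
It fails at once if the paste cup is moved by more than 20 mm (distance of cup_near from where it was at the start of the episode above 0.02 m).
It fails at once if the hand stamp is moved by more than 20 mm (distance of stamp from where it was at the start of the episode above 0.02 m).
It fails at once if the marker pen is moved by more than 20 mm (distance of marker from where it was at the start of the episode above 0.02 m).
It also fails if it takes over 48 s, if anything falls off the work surface, if the arm or the gripper's body presses on something with over 40 N, if the wrist force passes 120 N, or if a joint passes its speed limit or range.

## Working session

There is one attempt and no reset: what is moved stays moved. The work goes in short steps, Python scripts to look and compute and a tool call to move; the robot and the scene stay as the last step left them, time stands still between calls to the robot, and variables do not carry over. Pictures are saved under pics/ and viewed, about 8 in all and at most 12, crops included, and the job is handed in when it is done.

Besides the shell and the picture viewer there is one more tool, called after ">>>" as name(argument=value, ...) on one line, values as JSON. send_rows: Moves the arm, as the interface text tells. Its arguments: {"type":"object","properties":{"commands":{"type":"array","items":{"type":"object","properties":{"translation":{"type":"array","items":{"type":"number"}},"twist":{"type":"array","items":{"type":"number"}}}}},"grip":{"type":"number"}},"required":["commands"]}

```bash
mkdir -p pics
python3 - <<'E'
from workcell import ctrl
import cv2,numpy as np
o=ctrl.get_obs();print(o)
for n in("scene","top"):
    d=ctrl.get_image(n);cv2.imwrite(f"pics/{n}0.png",d["img"][:,:,::-1]);np.savez(f"{n}0.npz",**d);print(n,d["intrinsics"],d["cam_to_world"].round(3))
a=cv2.imread("pics/scene0.png");b=cv2.imread("pics/top0.png")
E
```

```text
{'t': 0.0, 'qpos': array([-1.34300110e+00,  4.23837431e-01,  1.63068072e+00,  4.67516733e-05,
        1.08861616e+00, -1.90004857e-02]), 'qvel': array([-0.00030423, -0.00045009,  0.00072886, -0.00107311, -0.00135058,
       -0.00017744]), 'joint_torque': array([ 9.97203533e-04, -5.44628656e+01, -2.73666930e+01,  6.44274708e-02,
        2.29074742e-02, -1.06570149e-04]), 'ee_pos': array([ 152.65322619, -605.78419233,  403.90726426]), 'orientation': array([-3.11618272e+00, -3.86459625e-01,  1.87577966e-04]), 'ft_force': array([-0.56231434,  0.27778147,  0.2972119 ]), 'moment': array([0.01209521, 0.00710973, 0.02188684]), 'width': 87.74847086711873}
scene [[412.54552726   0.         254.45085262]
 [  0.         412.54552726 183.20237056]
 [  0.           0.           1.        ]] [[-7.05000e-01 -4.35000e-01  5.59000e-01 -8.81710e+01]
 [-7.09000e-01  4.47000e-01 -5.46000e-01  6.82369e+02]
 [-1.20000e-02 -7.81000e-01 -6.24000e-01  7.19522e+02]
 [ 0.00000e+00  0.00000e+00  0.00000e+00  1.00000e+00]]
top [[361.01757344   0.         249.36941542]
 [  0.         361.01757344 193.70196216]
 [  0.           0.           1.        ]] [[-9.00000e-03 -9.98000e-01  5.70000e-02  4.25744e+02]
 [-1.00000e+00  8.00000e-03 -2.50000e-02  1.43027e+02]
 [ 2.50000e-02 -5.70000e-02 -9.98000e-01  9.26702e+02]
 [ 0.00000e+00  0.00000e+00  0.00000e+00  1.00000e+00]]
```

View pics/top0.png

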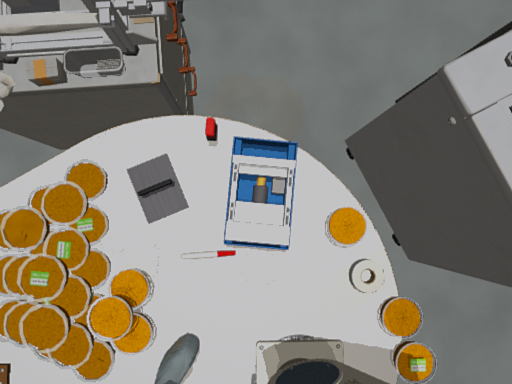

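View pics/scene0.png

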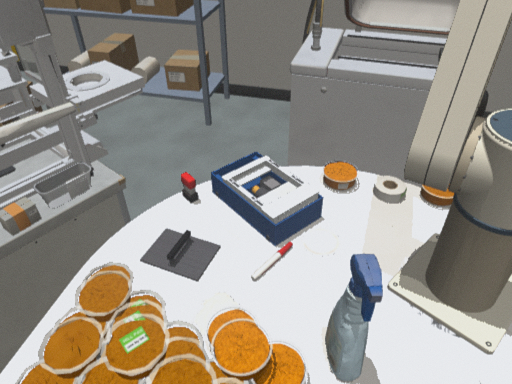

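The top view shows the panel at (158,187), turned by about 25°, the housing at (262,192), the stamp at (211,128), the marker at (208,254) and the cup at (347,225). The scene view agrees. Next I'll measure with masks.

```bash
cat > h.py <<'E'
import numpy as np,cv2
from workcell import ctrl
def ray(d,uv,z):
    K,T=d["intrinsics"],d["cam_to_world"];uv=np.atleast_2d(uv).astype(float)
    r=np.c_[uv,np.ones(len(uv))]@np.linalg.inv(K).T@T[:3,:3].T
    return T[:3,3]+r*((z-T[2,3])/r[:,2])[:,None]
def big(m): return max(cv2.findContours(m.astype(np.uint8),cv2.RETR_EXTERNAL,cv2.CHAIN_APPROX_NONE)[0],key=cv2.contourArea)
def box(d,m,z):
    P=ray(d,big(m)[:,0,:],z)[:,:2].astype(np.float32);return cv2.minAreaRect(P)
E
python3 - <<'E'
from h import *
d=np.load("top0.npz");im=d["img"].astype(int);mx=im.max(2);mn=im.min(2)
R=np.zeros(mx.shape,bool);R[140:235,115:200]=1
print("panel",box(d,R&(mx<130),6))
print("handle",box(d,R&(mx<45),38), im[187,160],im[200,150])
B=np.zeros(mx.shape,bool);B[125:260,215:310]=1
blue=B&(im[...,2]-im[...,0]>40)
k=np.ones((9,9),np.uint8);hb=cv2.morphologyEx((blue).astype(np.uint8),cv2.MORPH_CLOSE,np.ones((25,25)))
print("housing@68",box(d,hb,68))
fr=B&(mn>185)
print("frame?",box(d,fr,80))
d2=np.load("scene0.npz");i2=d2["img"].astype(int);m2=i2.max(2)
R=np.zeros(m2.shape,bool);R[225:280,135:225]=1
print("panel s",box(d2,R&(m2<130),6))
S=np.zeros(m2.shape,bool);S[150:245,205:330]=1
bl=S&(i2[...,2]-i2[...,0]>30);print("bl",big(bl)[:,0].min(0),big(bl)[:,0].max(0))
a=cv2.resize(im[125:260,115:310,:][...,::-1].astype(np.uint8),None,fx=4,fy=4,interpolation=cv2.INTER_CUBIC);cv2.imwrite("pics/crop1.png",a)
E
```

```text
panel ((494.5232849121094, 353.35015869140625), (148.95648193359375, 108.9389877319336), 22.19805908203125)
handle ((493.358642578125, 351.8930358886719), (13.915292739868164, 86.47661590576172), 23.085548400878906) [19 20 20] [100  97  99]
housing@68 ((477.9378967285156, 94.48416900634766), (154.9218292236328, 259.0242614746094), 84.14305114746094)
frame? ((479.13275146484375, 91.67007446289062), (222.88018798828125, 315.56500244140625), 89.2879638671875)
panel s ((494.0966796875, 350.37567138671875), (149.87200927734375, 124.84014129638672), 22.00655174255371)
bl [211 152] [322 244]
```

View pics/crop1.png

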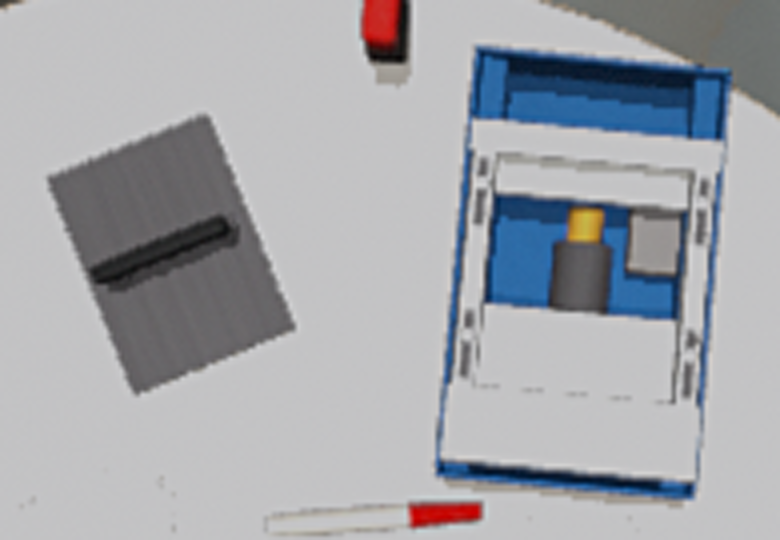

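The crop shows the panel with its handle, the housing, and the frame opening with its far edge at crop y≈165 and near edge at y≈392. Next I'll estimate the frame shift and check how close the cabinet is to the travel path.

Run:
```python
from h import *
t=np.load("top0.npz");s=np.load("scene0.npz")
def tri(a,b):
    A=np.zeros((3,3));y=np.zeros(3)
    o=[]
    for d,uv in((t,a),(s,b)):
        p=d["cam_to_world"][:3,3];r=ray(d,uv,-500)[0]-p;r/=np.linalg.norm(r);M=np.eye(3)-np.outer(r,r);A+=M;y+=M@p;o.append((p,M))
    x=np.linalg.solve(A,y);return x.round(),[np.linalg.norm(M@(x-p)).round(1) for p,M in o]
print("cab corner",tri((443,72),(292,70)),tri((350,150),(292,168)))
th=np.radians(-5.86);c=np.array([477.9,94.5]);ex=np.array([np.cos(th),np.sin(th)]);ey=np.array([-ex[1],ex[0]])
def H(uv,z):
    p=ray(t,uv,z)[:,:2]-c;return np.c_[p@ex,p@ey].round(1)
cr=lambda x,y:(115+(x+.5)/4-.5,125+(y+.5)/4-.5)
print("far",H([cr(495,155),cr(690,175)],80),"near",H([cr(478,384),cr(672,402)],80),"frame ends",H([cr(470,120),cr(722,140),cr(440,462),cr(692,482)],80))
# intensity profile along H x through several y
T=np.linalg.inv(t["cam_to_world"]);g=t["img"].mean(2).astype(np.float32)
for y in(-45,-35,25,45):
    xs=np.arange(-130,131,2.);P=c+xs[:,None]*ex+y*ey
    q=np.c_[P,np.full(len(xs),80.),np.ones(len(xs))]@T.T;q=q[:,:3]@t["intrinsics"].T;q=(q[:,:2]/q[:,2:]).astype(np.float32)
    v=cv2.remap(g,q[:,:1],q[:,1:],cv2.INTER_LINEAR)[:,0]
    print(y,[(int(a),int(b)) for a,b in zip(xs,v) if -90<a<-50 or 45<a<100])
o=ctrl.get_image("wrist");print(o["cam_to_world"].round(2),o["intrinsics"].round(1))
```

```text
cab corner (array([ 730., -296.,  172.]), [np.float64(1.8), np.float64(1.8)]) (array([ 608., -172.,  -92.]), [np.float64(0.9), np.float64(0.9)])
far [[ 62.1  59.1]
 [ 61.4 -56.8]] near [[-72.9  56.2]
 [-72.9 -57.9]] frame ends [[  81.4   75.7]
 [  84.   -73.9]
 [-120.1   73.9]
 [-118.2  -73.6]]
-45 [(-88, 195), (-86, 195), (-84, 195), (-82, 195), (-80, 195), (-78, 195), (-76, 195), (-74, 192), (-72, 194), (-70, 195), (-68, 195), (-66, 195), (-64, 195), (-62, 195), (-60, 195), (-58, 195), (-56, 195), (-54, 195), (-52, 195), (46, 197), (48, 195), (50, 195), (52, 195), (54, 195), (56, 197), (58, 193), (60, 172), (62, 153), (64, 160), (66, 197), (68, 197), (70, 196), (72, 195), (74, 195), (76, 195), (78, 196), (80, 195), (82, 179), (84, 135), (86, 102), (88, 96), (90, 100), (92, 100), (94, 100), (96, 101), (98, 100)]
-35 [(-88, 195), (-86, 195), (-84, 195), (-82, 195), (-80, 195), (-78, 195), (-76, 195), (-74, 194), (-72, 194), (-70, 195), (-68, 195), (-66, 195), (-64, 195), (-62, 195), (-60, 195), (-58, 195), (-56, 195), (-54, 195), (-52, 195), (46, 197), (48, 195), (50, 195), (52, 195)
[... 874 characters left out ...]
 181), (-72, 179), (-70, 195), (-68, 196), (-66, 194), (-64, 195), (-62, 195), (-60, 195), (-58, 195), (-56, 195), (-54, 195), (-52, 194), (46, 197), (48, 195), (50, 195), (52, 196), (54, 196), (56, 193), (58, 180), (60, 159), (62, 151), (64, 152), (66, 183), (68, 196), (70, 196), (72, 195), (74, 195), (76, 196), (78, 197), (80, 193), (82, 161), (84, 110), (86, 95), (88, 97), (90, 99), (92, 99), (94, 100), (96, 101), (98, 100)]
[[ 2.4000e-01 -9.3000e-01 -2.6000e-01  2.2355e+02]
 [-9.7000e-01 -2.4000e-01 -6.0000e-02 -5.8915e+02]
 [-0.0000e+00  2.7000e-01 -9.6000e-01  3.8363e+02]
 [ 0.0000e+00  0.0000e+00  0.0000e+00  1.0000e+00]] [[281.7   0.  256.5]
 [  0.  281.7 193.2]
 [  0.    0.    1. ]]
```

The frame sits at about -4.3 mm, giving an opening middle near (473.6, 94.9). The travel path clears the cabinet.

>>> send_rows(commands=[{"translation": [0.05,0.1,0],"twist": [0,0,0.04]},{"translation": [0.1,0.2,0],"twist": [0,0,0.09]},{"translation": [0.15,0.3,0],"twist": [0,0,0.13]},{"translation": [0.2,0.4,0],"twist": [0,0,0.17]},{"translation": [0.25,0.5,0],"twist": [0,0,0.21]},{"translation": [0.3,0.6,0],"twist": [0,0,0.26]},{"translation": [0.35,0.7,0],"twist": [0,0,0.3]},{"translation": [0.4,0.8,0],"twist": [0,0,0.34]},{"translation": [0.45,0.9,0],"twist": [0,0,0.39]},{"translation": [0.5,1.0,0],"twist": [0,0,0.43]}], grip=-1)

```text
t: 1.15
ee_pos: [203.1, -505.2, 404.7]
orientation: [3.057, 0.722, -0.0]
ft_force: [0.5, -0.6, -0.1]
width: 87.5
```

>>> send_rows(commands=[{"translation": [0.06,0.1,0],"twist": [0,0,0.04]},{"translation": [0.12,0.2,0],"twist": [0,0,0.09]},{"translation": [0.18,0.3,0],"twist": [0,0,0.13]},{"translation": [0.24,0.4,0],"twist": [0,0,0.17]},{"translation": [0.3,0.5,0],"twist": [0,0,0.21]},{"translation": [0.36,0.6,0],"twist": [0,0,0.26]},{"translation": [0.42,0.7,0],"twist": [0,0,0.3]},{"translation": [0.48,0.8,0],"twist": [0,0,0.34]},{"translation": [0.54,0.9,0],"twist": [0,0,0.39]},{"translation": [0.6,1.0,0],"twist": [0,0,0.43]}])

```text
t: 2.15
ee_pos: [263.2, -405.2, 404.7]
orientation: [2.962, 1.046, 0.0]
ft_force: [0.7, -0.5, -0.3]
width: 87.8
```

>>> send_rows(commands=[{"translation": [0.06,0.1,0],"twist": [0,0,0.04]},{"translation": [0.12,0.2,0],"twist": [0,0,0.09]},{"translation": [0.18,0.3,0],"twist": [0,0,0.13]},{"translation": [0.24,0.4,0],"twist": [0,0,0.17]},{"translation": [0.3,0.5,0],"twist": [0,0,0.21]},{"translation": [0.36,0.6,0],"twist": [0,0,0.26]},{"translation": [0.42,0.7,0],"twist": [0,0,0.3]},{"translation": [0.48,0.8,0],"twist": [0,0,0.34]},{"translation": [0.54,0.9,0],"twist": [0,0,0.39]},{"translation": [0.6,1.0,0],"twist": [0,0,0.43]}])

```text
t: 3.15
ee_pos: [323.2, -305.2, 404.7]
orientation: [2.833, 1.358, 0.0]
ft_force: [-1.0, 0.4, -0.8]
width: 87.5
```

>>> send_rows(commands=[{"translation": [0.06,0.1,0],"twist": [0,0,0.04]},{"translation": [0.12,0.2,0],"twist": [0,0,0.09]},{"translation": [0.18,0.3,0],"twist": [0,0,0.13]},{"translation": [0.24,0.4,0],"twist": [0,0,0.17]},{"translation": [0.3,0.5,0],"twist": [0,0,0.21]},{"translation": [0.36,0.6,0],"twist": [0,0,0.26]},{"translation": [0.42,0.7,0],"twist": [0,0,0.3]},{"translation": [0.48,0.8,0],"twist": [0,0,0.34]},{"translation": [0.54,0.9,0],"twist": [0,0,0.39]},{"translation": [0.6,1.0,0],"twist": [0,0,0.43]}])

```text
t: 4.15
ee_pos: [383.2, -205.2, 404.7]
orientation: [-2.671, -1.654, 0.0]
ft_force: [0.0, 0.2, -0.4]
width: 87.5
```

>>> send_rows(commands=[{"translation": [0.05,0.1,0],"twist": [0,0,0.04]},{"translation": [0.1,0.2,0],"twist": [0,0,0.09]},{"translation": [0.15,0.3,0],"twist": [0,0,0.13]},{"translation": [0.2,0.4,0],"twist": [0,0,0.17]},{"translation": [0.25,0.5,0],"twist": [0,0,0.21]},{"translation": [0.3,0.6,0],"twist": [0,0,0.26]},{"translation": [0.35,0.7,0],"twist": [0,0,0.3]},{"translation": [0.4,0.8,0],"twist": [0,0,0.34]},{"translation": [0.45,0.9,0],"twist": [0,0,0.39]},{"translation": [0.5,1.0,0],"twist": [0,0,0.43]}])

```text
t: 5.15
ee_pos: [433.1, -105.2, 404.7]
orientation: [2.478, 1.931, 0.0]
ft_force: [0.2, -0.3, -0.4]
width: 87.7
```

>>> send_rows(commands=[{"translation": [0.03,0.1,0],"twist": [0,0,0.04]},{"translation": [0.06,0.2,0],"twist": [0,0,0.09]},{"translation": [0.09,0.3,0],"twist": [0,0,0.13]},{"translation": [0.12,0.4,0],"twist": [0,0,0.17]},{"translation": [0.15,0.5,0],"twist": [0,0,0.21]},{"translation": [0.18,0.6,0],"twist": [0,0,0.26]},{"translation": [0.21,0.7,0],"twist": [0,0,0.3]},{"translation": [0.24,0.8,0],"twist": [0,0,0.34]},{"translation": [0.27,0.9,0],"twist": [0,0,0.39]},{"translation": [0.3,1.0,0],"twist": [0,0,0.43]}])

```text
t: 6.15
ee_pos: [462.9, -5.2, 404.7]
orientation: [-2.257, -2.185, 0.0]
ft_force: [1.0, -0.1, 0.7]
width: 87.9
```

Run:
```python
from h import *
d=ctrl.get_image("wrist");np.savez("w1.npz",**d);print(d["cam_to_world"].round(2))
cv2.imwrite("pics/w1.png",d["img"][:,:,::-1])
```

```text
[[ 1.0000e+00 -3.0000e-02 -1.0000e-02  4.6608e+02]
 [-3.0000e-02 -9.6000e-01 -2.7000e-01  6.6030e+01]
 [-0.0000e+00  2.7000e-01 -9.6000e-01  3.8431e+02]
 [ 0.0000e+00  0.0000e+00  0.0000e+00  1.0000e+00]]
```

View pics/w1.png

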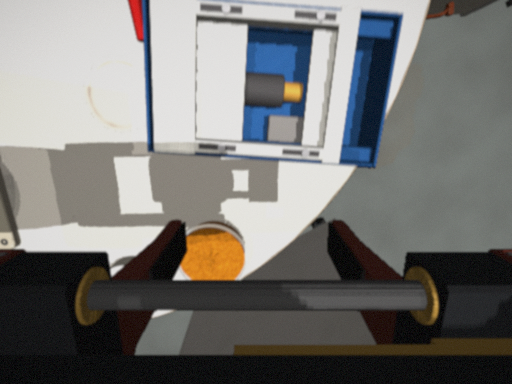

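The wrist view shows the opening's near lip edge at column ~197, its far lip edge at ~335, and the housing rim at ~148 and ~376–400. I'll refine the shift from this.

Run:
```python
from h import *
d=np.load("w1.npz");g=d["img"].astype(int)
th=np.radians(-5.86);c=np.array([477.9,94.5]);ex=np.array([np.cos(th),np.sin(th)]);ey=np.array([-ex[1],ex[0]])
H=lambda uv,z:np.round([((p[:2]-c)@ex,(p[:2]-c)@ey) for p in ray(d,uv,z)],1).tolist()
for v in(60,100,130):
    print(v,"near",[int(x) for x in g[v,185:210].mean(1)],"far",[int(x) for x in g[v,318:345].mean(1)])
    print(H([(197,v)],80),H([(335,v)],80))
im=g;bl=((im[...,2]-im[...,0]>40)).astype(np.uint8);bl[:,:140]=0;bl[175:]=0
hb=cv2.morphologyEx(bl,cv2.MORPH_CLOSE,np.ones((61,61)))
for v in(40,60,80,100,120,140):
    w=np.where(bl[v])[0];print(v,w.min(),w.max(),H([(w.min(),v),(w.max()+1,v)],68))
```

```text
60 near [223, 223, 224, 224, 224, 222, 224, 225, 224, 214, 180, 170, 206, 223, 224, 224, 222, 225, 225, 224, 224, 223, 223, 223, 224] far [224, 222, 223, 224, 222, 223, 224, 223, 216, 194, 178, 171, 165, 165, 158, 147, 155, 200, 222, 224, 224, 223, 223, 223, 223, 223, 223]
[[-71.5, 19.3]] [[64.9, 28.9]]
100 near [225, 226, 226, 226, 226, 225, 226, 226, 226, 208, 182, 208, 224, 225, 225, 223, 225, 226, 226, 226, 226, 225, 224, 225, 225] far [225, 226, 225, 224, 223, 214, 185, 173, 160, 140, 125, 153, 206, 225, 226, 226, 225, 224, 226, 225, 225, 226, 225, 227, 224, 225, 225]
[[-71.0, -18.5]] [[70.4, -8.5]]
130 near [227, 226, 226, 227, 226, 226, 226, 226, 227, 207, 158, 163, 209, 225, 225, 226, 224, 227, 226, 226, 227, 226, 227, 225, 227] far [219, 189, 173, 169, 170, 161, 152, 158, 206, 225, 226, 226, 226, 226, 224, 228, 226, 225, 226, 227, 226, 226, 226, 227, 222, 190, 137]
[[-70.6, -48.6]] [[74.7, -38.3]]
40 144 397 [[-127.8, 36.1], [128.8, 54.2]]
60 145 394 [[-127.5, 17.4], [129.5, 35.6]]
80 146 390 [[-127.1, -1.8], [129.2, 16.3]]
100 146 387 [[-127.8, -21.9], [129.9, -3.7]]
120 147 383 [[-127.4, -42.5], [129.6, -24.4]]
140 148 380 [[-127.0, -64.0], [130.4, -45.8]]
```

>>> send_rows(commands=[{"translation": [0.02,0.1,0],"twist": [0,0,0.04]},{"translation": [0.03,0.2,0],"twist": [0,0,0.09]},{"translation": [0.05,0.3,0],"twist": [0,0,0.13]},{"translation": [0.06,0.4,0],"twist": [0,0,0.17]},{"translation": [0.08,0.5,0],"twist": [0,0,0.21]},{"translation": [0.09,0.6,0],"twist": [0,0,0.26]},{"translation": [0.11,0.7,0],"twist": [0,0,0.3]},{"translation": [0.12,0.8,0],"twist": [0,0,0.34]},{"translation": [0.14,0.9,0],"twist": [0,0,0.39]},{"translation": [0.15,1.0,0],"twist": [0,0,0.43]}])

```text
t: 7.2
ee_pos: [477.9, 94.8, 404.7]
orientation: [2.009, 2.415, 0.0]
ft_force: [-0.6, 0.6, 0.1]
width: 87.5
```

>>> send_rows(commands=[{"translation": [0.01,0.1,0],"twist": [0,0,0.04]},{"translation": [0.02,0.2,0],"twist": [0,0,0.09]},{"translation": [0.03,0.3,0],"twist": [0,0,0.13]},{"translation": [0.04,0.4,0],"twist": [0,0,0.17]},{"translation": [0.05,0.5,0],"twist": [0,0,0.21]},{"translation": [0.06,0.6,0],"twist": [0,0,0.26]},{"translation": [0.07,0.7,0],"twist": [0,0,0.3]},{"translation": [0.08,0.8,0],"twist": [0,0,0.34]},{"translation": [0.09,0.9,0],"twist": [0,0,0.39]},{"translation": [0.1,1.0,0],"twist": [0,0,0.43]}])

```text
t: 8.2
ee_pos: [487.8, 194.8, 404.7]
orientation: [-1.739, -2.617, -0.0]
ft_force: [0.8, 0.6, 0.1]
width: 87.7
```

>>> send_rows(commands=[{"translation": [0.01,0.1,-0.06],"twist": [0,0,0]},{"translation": [0.01,0.2,-0.12],"twist": [0,0,0]},{"translation": [0.02,0.3,-0.18],"twist": [0,0,0]},{"translation": [0.02,0.4,-0.24],"twist": [0,0,0]},{"translation": [0.03,0.5,-0.3],"twist": [0,0,0]},{"translation": [0.04,0.6,-0.36],"twist": [0,0,0]},{"translation": [0.04,0.7,-0.42],"twist": [0,0,0]},{"translation": [0.05,0.8,-0.48],"twist": [0,0,0]},{"translation": [0.05,0.9,-0.54],"twist": [0,0,0]},{"translation": [0.06,1.0,-0.6],"twist": [0,0,0]}])

```text
t: 9.2
ee_pos: [493.7, 294.8, 344.2]
orientation: [-1.741, -2.615, 0.0]
ft_force: [0.0, 0.0, -0.1]
width: 87.7
```

>>> send_rows(commands=[{"translation": [0,0.06,-0.09]},{"translation": [0,0.12,-0.18]},{"translation": [0,0.18,-0.27]},{"translation": [0,0.24,-0.36]},{"translation": [0,0.3,-0.45]},{"translation": [0,0.36,-0.54]},{"translation": [0,0.42,-0.63]},{"translation": [0,0.48,-0.72]},{"translation": [0,0.54,-0.81]},{"translation": [0,0.58,-0.9]}])

```text
validation failed for argument at $.co...
```

Run:
```python
from h import *
d=np.load("w1.npz");g=d["img"].mean(2)
th=np.radians(-5.86);c=np.array([477.9,94.5]);ex=np.array([np.cos(th),np.sin(th)]);ey=np.array([-ex[1],ex[0]])
H=lambda uv,z:np.round([((p[:2]-c)@ex,(p[:2]-c)@ey) for p in ray(d,uv,z)],1).tolist()
for u in(210,235,322):
    print(u,"top",list(zip(range(10,36),g[10:36,u].astype(int).tolist())),"bot",list(zip(range(134,160),g[134:160,u].astype(int).tolist())))
    print(H([(u,20),(u,145)],80))
o=ctrl.get_image("wrist");np.savez("w2.npz",**o);cv2.imwrite("pics/w2.png",o["img"][:,:,::-1]);print(o["cam_to_world"].round(3))
s=ctrl.get_obs();print(s["ee_pos"],s["orientation"],s["ft_force"])
```

```text
210 top [(10, 127), (11, 159), (12, 194), (13, 209), (14, 197), (15, 168), (16, 127), (17, 85), (18, 64), (19, 69), (20, 104), (21, 144), (22, 183), (23, 208), (24, 219), (25, 221), (26, 220), (27, 222), (28, 222), (29, 222), (30, 222), (31, 221), (32, 222), (33, 222), (34, 223), (35, 222)] bot [(134, 226), (135, 226), (136, 226), (137, 219), (138, 195), (139, 169), (140, 171), (141, 190), (142, 191), (143, 157), (144, 113), (145, 79), (146, 62), (147, 68), (148, 90), (149, 119), (150, 144), (151, 147), (152, 125), (153, 93), (154, 64), (155, 68), (156, 94), (157, 116), (158, 126), (159, 132)]
[[-59.6, 55.4], [-56.5, -63.3]]
235 top [(10, 96), (11, 110), (12, 134), (13, 169), (14, 197), (15, 209), (16, 194), (17, 163), (18, 120), (19, 83), (20, 67), (21, 69), (22, 88), (23, 128), (24, 165), (25, 193), (26, 212), (27, 221), (28, 223), (29, 221), (30, 222), (31, 220), (32, 224), (33, 222), (34, 221), (35, 223)] bot [(134, 226), (135, 228), (136, 226), (137, 227), (138, 225), (139, 215), (140, 185), (141, 166), (142, 180), (143, 205), (144, 213), (145, 197), (146, 170), (147, 154), (148
[... 461 characters left out ...]
2)] bot [(134, 158), (135, 158), (136, 156), (137, 157), (138, 160), (139, 157), (140, 158), (141, 155), (142, 156), (143, 153), (144, 149), (145, 138), (146, 136), (147, 152), (148, 184), (149, 210), (150, 222), (151, 227), (152, 227), (153, 226), (154, 227), (155, 226), (156, 227), (157, 226), (158, 220), (159, 211)]
[[47.4, 62.9], [63.1, -54.9]]
[[ 9.22000e-01  3.72000e-01  1.02000e-01  4.66595e+02]
 [ 3.86000e-01 -8.89000e-01 -2.45000e-01  3.60458e+02]
 [-1.00000e-03  2.66000e-01 -9.64000e-01  3.23791e+02]
 [ 0.00000e+00  0.00000e+00  0.00000e+00  1.00000e+00]]
[493.67875524 295.73521799 343.34474879] [-1.74019753e+00 -2.61488069e+00  3.11558040e-04] [ 0.25363372  1.64894658 -1.14943777]
```

View pics/w2.png

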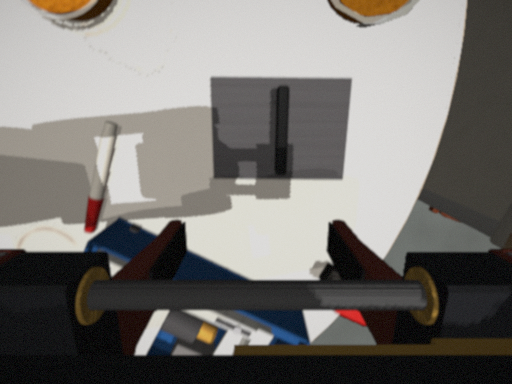

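The wrist view shows the panel at (210–350, 78–180), handle at (282,130), and marker, stamp and cups clear of it. My move was refused because it had no twist. I'll measure the panel from this view too.

Run:
```python
from h import *
d=np.load("w2.npz");m=d["img"].max(2);R=np.zeros(m.shape,bool);R[60:200,190:375]=1
print(box(d,R&(m<115),6));print(box(d,R&(m<45),38))
```

```text
((495.27508544921875, 354.164794921875), (147.95950317382812, 109.46640014648438), 22.17057991027832)
((495.7834777832031, 354.30462646484375), (19.64270782470703, 86.54467010498047), 22.720632553100586)
```

>>> send_rows(commands=[{"translation": [0,0.06,-0.09],"twist": [0,0,0]},{"translation": [0,0.12,-0.18],"twist": [0,0,0]},{"translation": [0,0.18,-0.27],"twist": [0,0,0]},{"translation": [0,0.24,-0.36],"twist": [0,0,0]},{"translation": [0,0.3,-0.45],"twist": [0,0,0]},{"translation": [0,0.36,-0.54],"twist": [0,0,0]},{"translation": [0,0.42,-0.63],"twist": [0,0,0]},{"translation": [0,0.48,-0.72],"twist": [0,0,0]},{"translation": [0,0.54,-0.81],"twist": [0,0,0]},{"translation": [0,0.57,-0.9],"twist": [0,0,0]}])

```text
t: 10.25
ee_pos: [493.7, 351.6, 253.9]
orientation: [1.741, 2.615, 0.0]
ft_force: [-0.9, 0.1, -1.0]
width: 87.6
```

>>> send_rows(commands=[{"translation": [0.01,0.02,-0.08],"twist": [0,0,0]},{"translation": [0.01,0.02,-0.16],"twist": [0,0,0]},{"translation": [0.01,0.02,-0.24],"twist": [0,0,0]},{"translation": [0.01,0.02,-0.32],"twist": [0,0,0]},{"translation": [0.01,0.02,-0.4],"twist": [0,0,0]},{"translation": [0.01,0.02,-0.48],"twist": [0,0,0]},{"translation": [0.01,0.02,-0.54],"twist": [0,0,0]},{"translation": [0.01,0.02,-0.59],"twist": [0,0,0]},{"translation": [0.01,0.02,-0.6],"twist": [0,0,0]},{"translation": [0.01,0.02,-0.6],"twist": [0,0,0]}])

```text
t: 11.25
ee_pos: [494.7, 353.0, 194.6]
orientation: [-1.741, -2.615, 0.0]
ft_force: [0.1, 0.3, 0.7]
width: 87.8
```

>>> send_rows(commands=[{"translation": [0,0,0],"twist": [0,0,0]},{"translation": [0,0,0],"twist": [0,0,0]},{"translation": [0,0,0],"twist": [0,0,0]},{"translation": [0,0,0],"twist": [0,0,0]},{"translation": [0,0,0],"twist": [0,0,0]},{"translation": [0,0,0],"twist": [0,0,0]},{"translation": [0,0,0],"twist": [0,0,0]},{"translation": [0,0,0],"twist": [0,0,0]},{"translation": [0,0,0],"twist": [0,0,0]},{"translation": [0,0,0],"twist": [0,0,0]}], grip=1)

```text
t: 12.25
ee_pos: [494.8, 353.0, 194.7]
orientation: [1.741, 2.615, 0.0]
ft_force: [0.7, 1.0, -1.6]
width: 11.9
```

>>> send_rows(commands=[{"translation": [0,0,0.1],"twist": [0,0,0]},{"translation": [0,0,0.22],"twist": [0,0,0]},{"translation": [0,-0.05,0.34],"twist": [0,0,-0.05]},{"translation": [-0.02,-0.14,0.46],"twist": [0,0,-0.11]},{"translation": [-0.04,-0.24,0.58],"twist": [0,0,-0.17]},{"translation": [-0.06,-0.35,0.7],"twist": [0,0,-0.23]},{"translation": [-0.08,-0.46,0.8],"twist": [0,0,-0.29]},{"translation": [-0.1,-0.57,0.9],"twist": [0,0,-0.36]},{"translation": [-0.13,-0.68,0.96],"twist": [0,0,-0.43]},{"translation": [-0.15,-0.8,1.0],"twist": [0,0,-0.49]}])

```text
t: 13.25
ee_pos: [479.4, 272.0, 295.3]
orientation: [2.051, 2.38, 0.001]
ft_force: [-0.3, -0.7, -2.9]
width: 11.8
```

>>> send_rows(commands=[{"translation": [-0.02,-0.1,0.03],"twist": [0,0,-0.05]},{"translation": [-0.04,-0.2,0.06],"twist": [0,0,-0.1]},{"translation": [-0.06,-0.3,0.09],"twist": [0,0,-0.15]},{"translation": [-0.08,-0.4,0.12],"twist": [0,0,-0.2]},{"translation": [-0.1,-0.5,0.15],"twist": [0,0,-0.25]},{"translation": [-0.12,-0.6,0.15],"twist": [0,0,-0.3]},{"translation": [-0.14,-0.7,0.15],"twist": [0,0,-0.35]},{"translation": [-0.16,-0.8,0.15],"twist": [0,0,-0.4]},{"translation": [-0.18,-0.88,0.15],"twist": [0,0,-0.45]},{"translation": [-0.2,-0.95,0.15],"twist": [0,0,-0.49]}])

```text
t: 14.25
ee_pos: [459.5, 177.2, 309.6]
orientation: [-2.326, -2.112, 0.0]
ft_force: [-0.2, 0.2, -3.0]
width: 12.1
```

>>> send_rows(commands=[{"translation": [-0.02,-0.09,0],"twist": [-0.005,-0.05,0]},{"translation": [-0.04,-0.18,0],"twist": [-0.01,-0.1,0]},{"translation": [-0.07,-0.27,0],"twist": [-0.015,-0.16,0]},{"translation": [-0.1,-0.36,0],"twist": [-0.02,-0.22,0]},{"translation": [-0.12,-0.45,0],"twist": [-0.026,-0.28,0]},{"translation": [-0.14,-0.54,0],"twist": [-0.032,-0.34,0]},{"translation": [-0.16,-0.63,0],"twist": [-0.037,-0.39,0]},{"translation": [-0.18,-0.71,0],"twist": [-0.041,-0.43,0]},{"translation": [-0.2,-0.77,0],"twist": [-0.043,-0.452,0]},{"translation": [-0.207,-0.8,0],"twist": [-0.043,-0.452,0]}])

```text
t: 15.25
ee_pos: [438.6, 97.4, 309.6]
orientation: [2.193, 1.995, 0.227]
ft_force: [0.1, 0.5, -2.1]
width: 11.6
```

```bash
cat >> h.py <<'E'
from scipy.spatial.transform import Rotation as Ro
O=np.array([473.55,95.2,0]);Y=np.radians(-5.4);RH=Ro.from_rotvec([0,0,Y]).as_matrix()
def st(L=194.7):
    s=ctrl.get_obs();R=Ro.from_rotvec(s["orientation"]).as_matrix();z=R[:,2];y=R[:,1]*np.sign(R[0,1])
    n=RH.T@-z;u=RH.T@y;P=RH.T@(s["ee_pos"]+L*z-O)
    print("t",s["t"],"tilt deg",round(float(np.degrees(np.arctan2(u[2],u[0]))),2),"yawerr",round(float(np.degrees(np.arctan2(u[1],u[0]))),2),"roll",round(float(np.degrees(n[1])),2))
    print("P",P.round(1),"E",(P-75*u).round(1),"Eup",(P-75*u+6*n).round(1),"far",(P+75*u).round(1),"TCP",s["ee_pos"].round(1))
    print("F_H",(RH.T@s["ft_force"]).round(1),"M_H",(RH.T@s["moment"]).round(2),"w",round(s["width"],1))
E
python3 - <<'E'
from h import *
st()
for n in("wrist","top"):
    d=ctrl.get_image(n);np.savez(f"{n}3.npz",**d)
    i=d["img"][:,:,::-1]
    cv2.imwrite(f"pics/{n}3.png",i if n=="wrist" else cv2.resize(i[110:260,180:330],None,fx=4,fy=4))
E
```

```text
t 15.25 tilt deg 13.01 yawerr 0.0 roll 0.02
P [  8.9  -1.2 119.9] E [-64.2  -1.2 103.1] Eup [-65.6  -1.2 108.9] far [ 81.9  -1.2 136.8] TCP [438.6  97.4 309.6]
F_H [ 0.1  0.5 -2.1] M_H [-0.01  0.17 -0.04] w 11.6
```

View pics/wrist3.png

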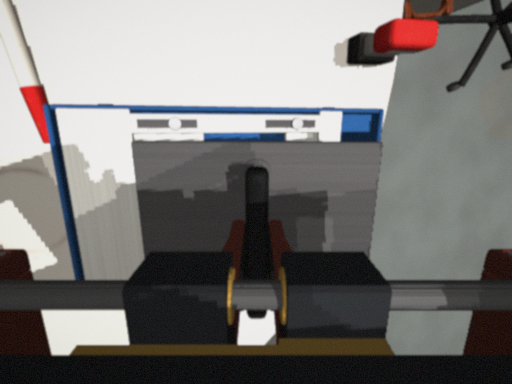

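The wrist view shows the panel edge (row ~141) parallel to the housing rim (row ~107), with the hold straight. Now I'll descend with the near end inside the opening.

>>> send_rows(commands=[{"translation": [0,0.01,-0.05],"twist": [0,0,0]},{"translation": [0,0.01,-0.1],"twist": [0,0,0]},{"translation": [0,0.01,-0.15],"twist": [0,0,0]},{"translation": [0,0.01,-0.2],"twist": [0,0,0]},{"translation": [0,0.01,-0.24],"twist": [0,0,0]},{"translation": [0,0.01,-0.28],"twist": [0,0,0]},{"translation": [0,0.01,-0.32],"twist": [0,0,0]},{"translation": [0,0.01,-0.35],"twist": [0,0,0]},{"translation": [0,0.01,-0.37],"twist": [0,0,0]},{"translation": [0,0.01,-0.38],"twist": [0,0,0]}])

```text
t: 16.35
ee_pos: [439.0, 98.9, 271.5]
orientation: [2.193, 1.996, 0.227]
ft_force: [-0.1, -0.2, -2.5]
width: 11.8
```

Run:
```python
from h import *
st()
```

```text
t 16.35 tilt deg 13.0 yawerr 0.01 roll 0.01
P [ 9.1  0.4 81.8] E [-64.    0.4  64.9] Eup [-65.4   0.4  70.8] far [82.1  0.5 98.7] TCP [439.   98.9 271.5]
F_H [-0.1 -0.2 -2.5] M_H [-0.05  0.13  0.01] w 11.8
```

>>> send_rows(commands=[{"translation": [-0.01,0,0],"twist": [0,0,0]},{"translation": [-0.02,0.001,0],"twist": [0,0,0]},{"translation": [-0.03,0.002,0],"twist": [0,0,0]},{"translation": [-0.035,0.003,0],"twist": [0,0,0]},{"translation": [-0.04,0.004,0],"twist": [0,0,0]},{"translation": [-0.045,0.004,0],"twist": [0,0,0]},{"translation": [-0.05,0.005,0],"twist": [0,0,0]},{"translation": [-0.05,0.005,0],"twist": [0,0,0]},{"translation": [-0.05,0.005,0],"twist": [0,0,0]},{"translation": [-0.05,0.005,0],"twist": [0,0,0]}])

```text
t: 17.35
ee_pos: [434.0, 99.5, 271.7]
orientation: [2.193, 1.996, 0.227]
ft_force: [0.6, 0.2, -2.0]
width: 11.9
```

>>> send_rows(commands=[{"translation": [-0.01,0,0],"twist": [0,0,0]},{"translation": [-0.015,0.001,0],"twist": [0,0,0]},{"translation": [-0.015,0.001,0],"twist": [0,0,0]},{"translation": [-0.015,0.001,0],"twist": [0,0,0]},{"translation": [-0.015,0.001,0],"twist": [0,0,0]},{"translation": [-0.015,0.001,0],"twist": [0,0,0]},{"translation": [-0.015,0.001,0],"twist": [0,0,0]},{"translation": [-0.015,0.001,0],"twist": [0,0,0]},{"translation": [-0.015,0.001,0],"twist": [0,0,0]},{"translation": [-0.015,0.001,0],"twist": [0,0,0]}])

```text
t: 18.35
ee_pos: [432.5, 99.6, 271.7]
orientation: [2.193, 1.996, 0.227]
ft_force: [0.4, -0.2, -2.2]
width: 11.9
```

>>> send_rows(commands=[{"translation": [-0.01,0,0],"twist": [0,0,0]},{"translation": [-0.015,0.001,0],"twist": [0,0,0]},{"translation": [-0.015,0.001,0],"twist": [0,0,0]},{"translation": [-0.015,0.001,0],"twist": [0,0,0]},{"translation": [-0.015,0.001,0],"twist": [0,0,0]},{"translation": [-0.015,0.001,0],"twist": [0,0,0]},{"translation": [-0.015,0.001,0],"twist": [0,0,0]},{"translation": [-0.015,0.001,0],"twist": [0,0,0]},{"translation": [-0.015,0.001,0],"twist": [0,0,0]},{"translation": [-0.015,0.001,0],"twist": [0,0,0]}])

```text
t: 19.35
ee_pos: [431.1, 99.7, 271.7]
orientation: [2.193, 1.996, 0.228]
ft_force: [2.6, -1.3, -1.1]
width: 11.6
```

Contact came at TCP x ≈ 431.5, which agrees with vision (strip face at -72). I'll push in two steps while settling onto the ledge.

>>> send_rows(commands=[{"translation": [-0.008,0.001,-0.003],"twist": [0,0,0]},{"translation": [-0.016,0.002,-0.006],"twist": [0,0,0]},{"translation": [-0.025,0.003,-0.009],"twist": [0,0,0]},{"translation": [-0.035,0.003,-0.012],"twist": [0,0,0]},{"translation": [-0.045,0.004,-0.015],"twist": [0,0,0]},{"translation": [-0.055,0.005,-0.018],"twist": [0,0,0]},{"translation": [-0.065,0.006,-0.02],"twist": [0,0,0]},{"translation": [-0.075,0.007,-0.022],"twist": [0,0,0]},{"translation": [-0.08,0.008,-0.022],"twist": [0,0,0]},{"translation": [-0.08,0.008,-0.022],"twist": [0,0,0]}])

```text
t: 20.35
ee_pos: [423.4, 100.6, 269.7]
orientation: [2.192, 1.995, 0.229]
ft_force: [5.3, -0.9, 0.9]
width: 12.2
```

Run:
```python
from h import *
st()
d=ctrl.get_image("scene");cv2.imwrite("pics/s4.png",cv2.resize(d["img"][120:260,180:350,::-1],None,fx=4,fy=4))
```

```text
t 20.35 tilt deg 13.09 yawerr 0.02 roll -0.02
P [-6.4  0.7 80.1] E [-79.4   0.7  63.1] Eup [-80.8   0.7  69. ] far [66.7  0.7 97.1] TCP [423.4 100.6 269.7]
F_H [ 5.3 -0.4  0.9] M_H [-0.18 -0.89 -0.07] w 12.2
```

View pics/s4.png

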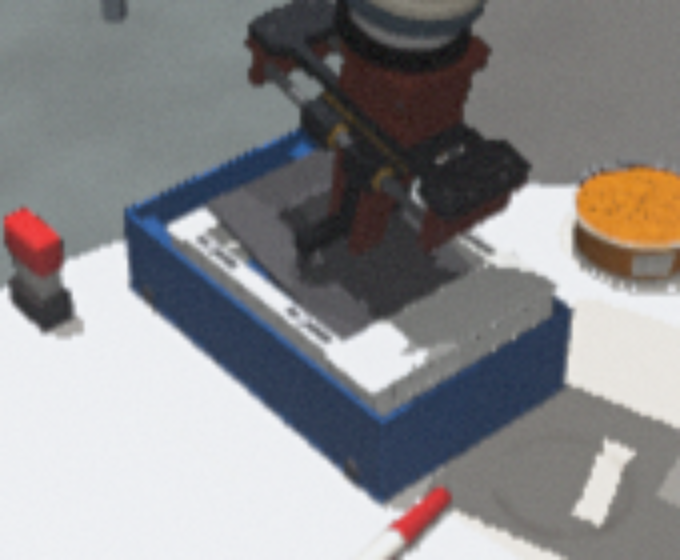

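The scene view shows the near end under the lip and the far end raised, with everything else undisturbed. The 5.3 N reading matches about 8 mm of push. 4 mm more to go.

>>> send_rows(commands=[{"translation": [-0.006,0.001,0],"twist": [0,0,0]},{"translation": [-0.012,0.001,0],"twist": [0,0,0]},{"translation": [-0.018,0.002,0],"twist": [0,0,0]},{"translation": [-0.024,0.002,0],"twist": [0,0,0]},{"translation": [-0.03,0.003,0],"twist": [0,0,0]},{"translation": [-0.035,0.003,0],"twist": [0,0,0]},{"translation": [-0.04,0.004,0],"twist": [0,0,0]},{"translation": [-0.04,0.004,0],"twist": [0,0,0]},{"translation": [-0.04,0.004,0],"twist": [0,0,0]},{"translation": [-0.04,0.004,0],"twist": [0,0,0]}])

```text
t: 21.4
ee_pos: [419.8, 100.9, 269.9]
orientation: [2.192, 1.995, 0.23]
ft_force: [8.2, -2.0, 1.3]
width: 11.5
```

Run:
```python
from h import *
st()
f=lambda t:np.array([6*np.sin(t)+75*np.cos(t)-194.7*np.sin(t),75*np.sin(t)+194.7*np.cos(t)])
t0=np.radians(13.05)
for t in np.radians(np.r_[np.linspace(13.05,6.5,9)[1:],np.linspace(6.5,0,9)[1:]]):
    b=t0 if t>=np.radians(6.4999) else np.radians(6.5)
    a=f(t)-f(b);w=RH@[a[0],0,a[1]];r=RH@[0,b-t,0];print((w/100).round(4),(r/.5).round(4))
```

```text
t 21.4 tilt deg 13.14 yawerr 0.02 roll -0.03
P [-9.8  0.8 80.3] E [-82.8   0.8  63.2] Eup [-84.2   0.8  69.1] far [63.2  0.8 97.3] TCP [419.8 100.9 269.9]
F_H [ 8.4 -1.2  1.3] M_H [-0.24 -1.19 -0.05] w 11.5
[ 0.0285 -0.0027 -0.0044] [0.0027 0.0285 0.    ]
[ 0.057  -0.0054 -0.0092] [0.0054 0.0569 0.    ]
[ 0.0854 -0.0081 -0.0144] [0.0081 0.0854 0.    ]
[ 0.1137 -0.0107 -0.02  ] [0.0108 0.1138 0.    ]
[ 0.1419 -0.0134 -0.026 ] [0.0134 0.1423 0.    ]
[ 0.17   -0.0161 -0.0325] [0.0161 0.1707 0.    ]
[ 0.1981 -0.0187 -0.0394] [0.0188 0.1992 0.    ]
[ 0.226  -0.0214 -0.0467] [0.0215 0.2276 0.    ]
[ 0.0276 -0.0026 -0.0076] [0.0027 0.0282 0.    ]
[ 0.0551 -0.0052 -0.0157] [0.0053 0.0565 0.    ]
[ 0.0825 -0.0078 -0.0241] [0.008  0.0847 0.    ]
[ 0.1098 -0.0104 -0.033 ] [0.0107 0.1129 0.    ]
[ 0.1369 -0.0129 -0.0423] [0.0133 0.1412 0.    ]
[ 0.1639 -0.0155 -0.0519] [0.016  0.1694 0.    ]
[ 0.1908 -0.018  -0.0619] [0.0187 0.1977 0.    ]
[ 0.2175 -0.0206 -0.0724] [0.0214 0.2259 0.    ]
```

>>> send_rows(commands=[{"translation": [0.028,-0.003,-0.004],"twist": [0.003,0.028,0]},{"translation": [0.057,-0.005,-0.009],"twist": [0.005,0.057,0]},{"translation": [0.085,-0.008,-0.014],"twist": [0.008,0.085,0]},{"translation": [0.114,-0.011,-0.02],"twist": [0.011,0.114,0]},{"translation": [0.142,-0.013,-0.026],"twist": [0.013,0.142,0]},{"translation": [0.17,-0.016,-0.032],"twist": [0.016,0.171,0]},{"translation": [0.198,-0.019,-0.039],"twist": [0.019,0.199,0]},{"translation": [0.226,-0.021,-0.047],"twist": [0.022,0.228,0]},{"translation": [0.226,-0.021,-0.047],"twist": [0.022,0.228,0]},{"translation": [0.226,-0.021,-0.047],"twist": [0.022,0.228,0]}])

```text
t: 22.4
ee_pos: [442.5, 98.7, 265.1]
orientation: [2.259, 2.056, 0.119]
ft_force: [7.3, -2.2, 0.8]
width: 11.8
```

Run:
```python
from h import *
st()
```

```text
t 22.4 tilt deg 6.58 yawerr 0.01 roll -0.03
P [-9.   0.7 71.6] E [-83.5   0.7  63. ] Eup [-84.2   0.7  69. ] far [65.5  0.7 80.2] TCP [442.5  98.7 265.1]
F_H [ 7.5 -1.5  0.8] M_H [-0.25 -1.25 -0.14] w 11.8
```

>>> send_rows(commands=[{"translation": [0.028,-0.003,-0.007],"twist": [0.003,0.028,0]},{"translation": [0.055,-0.005,-0.015],"twist": [0.005,0.056,0]},{"translation": [0.082,-0.008,-0.024],"twist": [0.008,0.085,0]},{"translation": [0.11,-0.01,-0.033],"twist": [0.011,0.113,0]},{"translation": [0.137,-0.013,-0.042],"twist": [0.013,0.141,0]},{"translation": [0.164,-0.015,-0.052],"twist": [0.016,0.169,0]},{"translation": [0.176,-0.017,-0.056],"twist": [0.017,0.183,0]},{"translation": [0.176,-0.017,-0.056],"twist": [0.017,0.183,0]},{"translation": [0.176,-0.017,-0.056],"twist": [0.017,0.183,0]},{"translation": [0.176,-0.017,-0.056],"twist": [0.017,0.183,0]}])

```text
t: 23.4
ee_pos: [460.0, 97.1, 259.5]
orientation: [2.311, 2.103, 0.025]
ft_force: [6.9, -1.5, 0.0]
width: 11.9
```

Run:
```python
from h import *
st()
```

```text
t 23.4 tilt deg 1.33 yawerr 0.01 roll -0.02
P [-9.1  0.6 64.8] E [-84.1   0.6  63.1] Eup [-84.3   0.6  69.1] far [65.8  0.7 66.6] TCP [460.   97.1 259.5]
F_H [ 7.  -0.8  0. ] M_H [-0.27 -1.28 -0.17] w 11.9
```

>>> send_rows(commands=[{"translation": [0.01,-0.001,0],"twist": [0,0,0]},{"translation": [0.025,-0.002,0],"twist": [0,0,0]},{"translation": [0.04,-0.004,0],"twist": [0,0,0]},{"translation": [0.057,-0.005,-0.003],"twist": [0.001,0.01,0]},{"translation": [0.075,-0.007,-0.006],"twist": [0.002,0.02,0]},{"translation": [0.095,-0.009,-0.01],"twist": [0.003,0.03,0]},{"translation": [0.115,-0.011,-0.013],"twist": [0.004,0.038,0]},{"translation": [0.128,-0.012,-0.016],"twist": [0.004,0.046,0]},{"translation": [0.128,-0.012,-0.016],"twist": [0.004,0.046,0]},{"translation": [0.128,-0.012,-0.016],"twist": [0.004,0.046,0]}])

```text
t: 24.4
ee_pos: [472.0, 95.9, 257.5]
orientation: [-2.322, -2.113, 0.003]
ft_force: [4.7, -1.1, -0.9]
width: 11.2
```

Run:
```python
from h import *
st()
```

```text
t 24.4 tilt deg -0.14 yawerr 0.01 roll 0.01
P [-2.1  0.5 62.8] E [-77.1   0.5  63. ] Eup [-77.1   0.5  69. ] far [72.9  0.5 62.6] TCP [472.   95.9 257.5]
F_H [ 4.8 -0.6 -0.9] M_H [ 0.01 -0.84 -0.12] w 11.2
```

>>> send_rows(commands=[{"translation": [0.005,0,0],"twist": [0,0,0]},{"translation": [0.01,-0.001,0],"twist": [0,0,0]},{"translation": [0.015,-0.001,0],"twist": [0,0,0]},{"translation": [0.02,-0.002,0],"twist": [0,0,0]},{"translation": [0.025,-0.002,0],"twist": [0,0,0]},{"translation": [0.025,-0.002,0],"twist": [0,0,0]},{"translation": [0.025,-0.002,0],"twist": [0,0,0]},{"translation": [0.025,-0.002,0],"twist": [0,0,0]},{"translation": [0.025,-0.002,0],"twist": [0,0,0]},{"translation": [0.025,-0.002,0],"twist": [0,0,0]}])

```text
t: 25.4
ee_pos: [474.4, 95.7, 257.5]
orientation: [-2.322, -2.113, 0.003]
ft_force: [2.9, 0.5, -1.2]
width: 11.8
```

>>> send_rows(commands=[{"translation": [0.003,0,0],"twist": [0,0,0]},{"translation": [0.005,0,0],"twist": [0,0,0]},{"translation": [0.007,-0.001,0],"twist": [0,0,0]},{"translation": [0.008,-0.001,0],"twist": [0,0,0]},{"translation": [0.008,-0.001,0],"twist": [0,0,0]},{"translation": [0.008,-0.001,0],"twist": [0,0,0]},{"translation": [0.008,-0.001,0],"twist": [0,0,0]},{"translation": [0.008,-0.001,0],"twist": [0,0,0]},{"translation": [0.008,-0.001,0],"twist": [0,0,0]},{"translation": [0.008,-0.001,0],"twist": [0,0,0]}])

```text
t: 26.4
ee_pos: [474.6, 95.6, 257.5]
orientation: [-2.321, -2.113, 0.005]
ft_force: [-5.0, 3.5, 4.2]
width: 11.7
```

The stop is reached (Fx went from +2.9 to -5.0 N). Releasing.

>>> send_rows(commands=[{"translation": [-0.004,0,0],"twist": [0,0,0]},{"translation": [-0.004,0,0],"twist": [0,0,0]},{"translation": [-0.004,0,0],"twist": [0,0,0]},{"translation": [-0.004,0,0],"twist": [0,0,0]},{"translation": [-0.004,0,0],"twist": [0,0,0]},{"translation": [-0.004,0,0],"twist": [0,0,0]},{"translation": [-0.004,0,0],"twist": [0,0,0]},{"translation": [-0.004,0,0],"twist": [0,0,0]},{"translation": [-0.004,0,0],"twist": [0,0,0]},{"translation": [-0.004,0,0],"twist": [0,0,0]}], grip=0.2)

```text
t: 27.4
ee_pos: [474.9, 95.6, 257.6]
orientation: [-2.322, -2.113, 0.003]
ft_force: [0.0, 0.6, 0.2]
width: 35.1
```

>>> send_rows(commands=[{"translation": [0,0,0.05],"twist": [0,0,0]},{"translation": [0,0,0.12],"twist": [0,0,0]},{"translation": [0,0,0.22],"twist": [0,0,0]},{"translation": [0,0,0.32],"twist": [0,0,0]},{"translation": [0,0,0.44],"twist": [0,0,0]},{"translation": [0,0,0.56],"twist": [0,0,0]},{"translation": [0,0,0.68],"twist": [0,0,0]},{"translation": [0,0,0.8],"twist": [0,0,0]},{"translation": [0,0,0.92],"twist": [0,0,0]},{"translation": [0,0,1.0],"twist": [0,0,0]}])

```text
t: 28.4
ee_pos: [475.1, 95.6, 358.9]
orientation: [-2.323, -2.114, 0.001]
ft_force: [-0.0, 0.2, -0.3]
width: 35.5
```

>>> send_rows(commands=[{"translation": [0,-0.1,0.05],"twist": [0,0,0]},{"translation": [0,-0.2,0.1],"twist": [0,0,0]},{"translation": [0,-0.3,0.15],"twist": [0,0,0]},{"translation": [0,-0.4,0.2],"twist": [0,0,0]},{"translation": [0,-0.5,0.25],"twist": [0,0,0]},{"translation": [0,-0.6,0.3],"twist": [0,0,0]},{"translation": [0,-0.7,0.35],"twist": [0,0,0]},{"translation": [0,-0.8,0.4],"twist": [0,0,0]},{"translation": [0,-0.9,0.45],"twist": [0,0,0]},{"translation": [0,-1.0,0.5],"twist": [0,0,0]}])

```text
t: 29.4
ee_pos: [474.9, -5.3, 408.0]
orientation: [-2.322, -2.114, 0.003]
ft_force: [-0.5, 0.1, -0.4]
width: 35.3
```

Run:
```python
from h import *
w=ctrl.get_image("wrist")["img"][:,:,::-1];s=ctrl.get_image("scene")["img"][:,:,::-1]
cv2.imwrite("pics/f_w.png",w);cv2.imwrite("pics/f_s.png",np.hstack([cv2.resize(s[130:260,170:370],(780,507))]))
```

```text
(no output)
```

View pics/f_w.png

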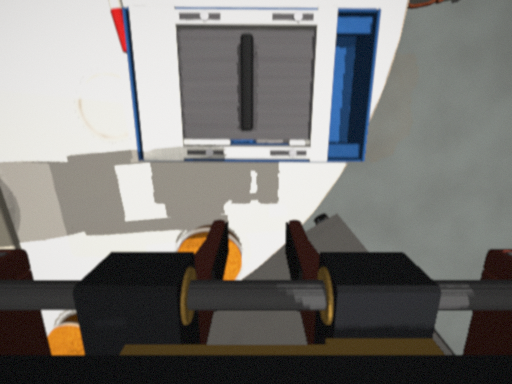

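View pics/f_s.png

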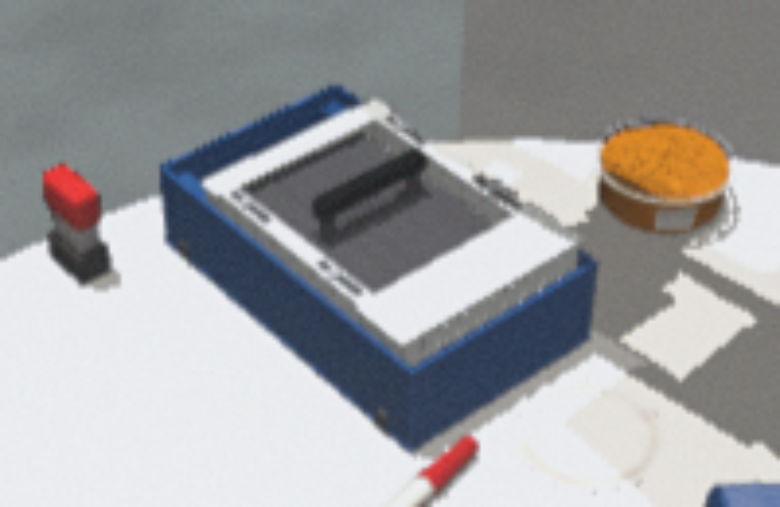

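The panel lies in the opening with both ends under the lips, the handle is at (247,82), and the stamp, marker and cup are undisturbed. I'll do one numeric check of the handle position and then hand in.

Run:
```python
from h import *
d=ctrl.get_image("wrist");m=d["img"].max(2);R=np.zeros(m.shape,bool);R[20:140,225:270]=1
b=box(d,R&(m<45),100);print(b);x=(RH.T@(np.r_[b[0],0]-O));print("handle x,y from opening mid",x.round(1))
if abs(x[0]-1)<4: ctrl.close_job();print("closed")
```

```text
((474.4239807128906, 96.78054809570312), (84.92723083496094, 11.257648468017578), 84.26569366455078)
handle x,y from opening mid [0.7 1.7 0. ]
the job is handed in; nothing more can be done
closed
```

The hatch panel is refitted and handed in at about 29.5 s of the 48 s. It lies flat with both ends under the lips and is up against the far stop. The hand-in gave no verdict.

- **What I did:** I gripped the panel by its handle and tilted it 13°. I then slipped the near end under the lip and pushed the strip back an estimated 11.5–12 mm. After that I swung the far end down and eased the panel onto the far stop.
- **Frame shift:** the cameras put it at about -4.4 mm. The strip contact and the far-stop contact each agreed to within about 1 mm.
- **Forces:** the highest wrist reading was about 8 N. Forces are only reported at the end of each move, so a short peak in between would not show.
- **Last checks:**
  - The handle sits 0.7 mm from the opening's middle along x (1 mm expected) and 1.7 mm along y.
  - The handle's direction is within about 0.4° of the housing's axis.
  - The strip should be left about 2 mm back. I worked that out from the stop contact and did not measure it directly.
  - The final pictures show the stamp, marker and cup where they were.
- **Disagreements:**
  - The two cameras differed by about 1 mm on positions and 0.5° on the housing's angle.
  - One move was refused for a missing field, and nothing moved.

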